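# Touch-dry check of two painted panels

## Task

Check two coats for touch-dryness: with the fingertips, touch the blue panel lightly on its paint for about a second and withdraw so that its sprung tray comes up again, then do the same on the yellow panel. Touch gently, so that a tray never sinks to its stop, and do not pick up or shift the panels. The red and green panels are still wet: keep off them and their stands, leave the jar, block and weight where they are, and finish clear of everything.

Things in the scene. Friction and masses are not known exactly. Their poses are not given: they have to be found in the camera images.
- blue_panel: Blue painted test panel, a 34 x 70 x 8 mm wooden chip painted blue on top; lies loose in the tray of its sprung stand. Origin: centre of its underside, 34 mm above the bench at rest, so the painted top is at 42 mm; z up, x across (34 mm), y along (70 mm)
- blue_stand: The blue panel's stand, fixed to the bench: dark steel base 104 x 64 x 8 mm; above it on two coil springs an aluminium tray 84 x 48 mm, lip top 38 mm above the bench (the panel is 4 mm proud of it). Origin: centre of the base's underside, straight below the panel's centre; x along, y across, z up. The stands look alike; any colour may be in any of the four places
- blue_tray (a joint): how far the blue panel's tray is pressed down, m: 0 up at rest, 0.014 bottomed. It moves straight down; starts to sink at about 2.5 N and then takes 0.5 N per mm (about 9.5 N at the bottom); comes up by itself when let go
- yellow_panel: Yellow painted test panel, a 34 x 70 x 8 mm wooden chip painted yellow on top; lies loose in the tray of its sprung stand. Origin: centre of its underside, 34 mm above the bench at rest, so the painted top is at 42 mm; z up, x across (34 mm), y along (70 mm)
- yellow_stand: The yellow panel's stand, fixed to the bench: dark steel base 104 x 64 x 8 mm; above it on two coil springs an aluminium tray 84 x 48 mm, lip top 38 mm above the bench (the panel is 4 mm proud of it). Origin: centre of the base's underside, straight below the panel's centre; x along, y across, z up. The stands look alike; any colour may be in any of the four places
- yellow_tray (a joint): how far the yellow panel's tray is pressed down, m: 0 up at rest, 0.014 bottomed. It moves straight down; starts to sink at about 2.5 N and then takes 0.5 N per mm (about 9.5 N at the bottom); comes up by itself when let go
- red_panel: Red painted test panel, a 34 x 70 x 8 mm wooden chip painted red on top; lies loose in the tray of its sprung stand. Origin: centre of its underside, 34 mm above the bench at rest, so the painted top is at 42 mm; z up, x across (34 mm), y along (70 mm)
- red_stand: The red panel's stand, fixed to the bench: dark steel base 104 x 64 x 8 mm; above it on two coil springs an aluminium tray 84 x 48 mm, lip top 38 mm above the bench (the panel is 4 mm proud of it). Origin: centre of the base's underside, straight below the panel's centre; x along, y across, z up. The stands look alike; any colour may be in any of the four places
- red_tray (a joint): how far the red panel's tray is pressed down, m: 0 up at rest, 0.014 bottomed. It moves straight down; starts to sink at about 2.5 N and then takes 0.5 N per mm (about 9.5 N at the bottom); comes up by itself when let go
- green_panel: Green painted test panel, a 34 x 70 x 8 mm wooden chip painted green on top; lies loose in the tray of its sprung stand. Origin: centre of its underside, 34 mm above the bench at rest, so the painted top is at 42 mm; z up, x across (34 mm), y along (70 mm)
- green_stand: The green panel's stand, fixed to the bench: dark steel base 104 x 64 x 8 mm; above it on two coil springs an aluminium tray 84 x 48 mm, lip top 38 mm above the bench (the panel is 4 mm proud of it). Origin: centre of the base's underside, straight below the panel's centre; x along, y across, z up. The stands look alike; any colour may be in any of the four places
- green_tray (a joint): how far the green panel's tray is pressed down, m: 0 up at rest, 0.014 bottomed. It moves straight down; starts to sink at about 2.5 N and then takes 0.5 N per mm (about 9.5 N at the bottom); comes up by itself when let go
- pigment_jar: Glass jar of pink pigment with a grey lid, 51 mm across, 70 mm tall, loose on the bench; origin: centre of its underside, z up
- steel_block: Bare steel block, 44 x 44 x 42 mm, loose on the bench; origin: centre of its underside, z up
- brass_weight: Brass-coloured balance weight with a knob, 38 mm across, 36 mm tall, loose on the bench; origin: centre of its underside, z up
Things that resemble listed ones, but are neither listed nor needed, are in the scene too. Of the things that look like the blue_panel, the middle-sized one is meant. Leave any orange look-alike of the green_panel alone.

How it is judged:
By the outcome, as a careful person would: the job done as asked, in the order asked, and still so for the second after the job is handed in, with the robot touching nothing.
It also fails if it takes over 42 s, if anything falls off the work surface, if the arm or the gripper's body presses on something with over 40 N, if the wrist force passes 120 N, or if a joint passes its speed limit or range.

## Robot

A 6-joint arm with a two-finger parallel gripper is mounted at the origin on a cart in front of the work surface, level with it; the furniture and walls round the work are solid. World frame = base frame: x ahead of the robot, y to its left, z up, the work surface at z = 0. Lengths are in m, angles in rad, forces in N, time in s.
With the tool pointing down it reaches from about 0.3 to 0.85 m from the base axis. Payload 4.2 kg.
Tool frame: the origin (TCP) lies between the finger pads; the fingertips stand 17 mm ahead of it and the grasp point (between the pads) lies 2 mm behind it; z points along the fingers, y is the line along which they close (so a half turn about z gives the same grasp; the last joint's range is limited). The gripper opens to 91 mm and grips with 3 to 60 N. Pads are 32 mm wide; open, the fingers measure 118 mm over their backs; the gripper's body (76 mm by 178 mm) begins 60 mm behind the grasp point.
Start: joints at [1.2, 0.32, 1.565, -0, 1.257, -0.02], TCP at [0.198, 0.54, 0.231] pointing down, gripper open.
Joint ranges: [-3.11, 3.11], [-0.84, 2.01], [0.21, 2.61], [-1.34, 4.49], [0.05, 2.63], [-2.56, 2.56]. Speed limits (rad/s): [2.57, 2.57, 3.14, 3.14, 3.14, 3.14].

## Interface

Orientations are given as a rotation vector (axis times angle).
In Python, from rig import read_state, optics, ctrl gives the robot as it stands. The module is installed in compiled form; this text tells all that it offers.
- The arm moves only by the tool move_arm, never from a script. Its argument "increments" is a list of rows, each a list of 7 numbers: the turn, a rotation vector about the tool's x, y, z in degrees, then the shift along the tool's x, y, z in mm, then the opening, from -1 (shut) to 1 (fully open), so that 0 is half open. A call has 1 to 10 rows; each row shifts and turns the commanded pose from where the row before left it, along the tool's axes as they then stand; what a row does not reach is not made up. A row lasts 1/8 s, in which the tool goes at most 62.5 mm and 10.7 degrees, less where a joint would pass 70% of its speed; a pose out of reach is approached as far as the arm can. A call is refused whole if a number of a shift passes 62.5 or a number of a turn 10.7, either way. A call with a gripper value outside its range is refused whole. The fingers move at their own pace and stop on an object; the grip force is fixed at half the most. Time passes only in rows, so rows that do not move let the fingers close. It gives the time, the measured TCP pose, the force, the opening and the grip force at its end, in the units of the state.
- read_state(): the state, without advancing time (a new reading comes with each control period).
- optics.read_camera(name): name is "side" or "top"; returns a dict with "color" (480x640x3 uint8, red, green, blue), "z_map" (480x640 float32, m along the optical axis (not along the pixel's ray), 0 where there is no reading), "vfov" (degrees; the focal length in pixels is half the picture's height over the tangent of half this angle, whatever the lens; pixels are square), "cx", "cy" (the principal point, pixels), "T" (4x4, takes a point from camera to world coordinates). Camera axes: x right, y down, z forward; pixel columns grow to the right and rows downward; lengths in m; the calibration is good to about 2 mm. A picture is of the moment at which its call begins.
- ctrl.finish_job(): hands the job in; it is judged then, once.
The state is a dict: "clock": time; "joint_pos": joint angles; "dq": joint speeds; "joint_efforts": joint torques, N m; "eef_pos": TCP position; "ee_rot": TCP orientation; "force": force on the tool from outside, world axes, zero at the start; "ft_torque": the same for the moment, N m; "gripper_width": finger opening in m; "grasp_force": force on a finger pad.
Only numpy, scipy, OpenCV 4.12 (cv2) and the standard library are available. Lean on these libraries where they do the work, as an engineer would, in place of code of your own. Each camera call takes 0.05 s, during which the arm holds its last target. There are 200 camera calls.

## Working session

There is one attempt and no reset: what is moved stays moved. The work goes in short steps, Python scripts to look and compute and a tool call to move; the robot and the scene stay as the last step left them, time stands still between calls to the robot, and variables do not carry over. Pictures are saved under pics/ and viewed, at most 10 in all, crops included, and the job is handed in when it is done.

Besides the shell and the picture viewer there is one more tool, called after ">>>" by a JSON object that holds its "api" and its "payload", one argument or row to a line. move_arm: Moves the arm, as the interface text tells. Its arguments: {"type":"object","properties":{"increments":{"type":"array","items":{"type":"array","items":{"type":"number"}}}},"required":["increments"]}

```bash
mkdir -p pics; cat > h.py <<'E'
import numpy as np, cv2
from rig import read_state, optics, ctrl
def cam(n):
    c=optics.read_camera(n); f=240/np.tan(np.radians(c["vfov"])/2)
    return c,f
def pts(c,f):
    z=c["z_map"]; v,u=np.mgrid[:480,:640]
    P=np.stack([(u-c["cx"])/f*z,(v-c["cy"])/f*z,z,np.ones_like(z)],-1)
    return (P@c["T"].T)[...,:3]
def onplane(c,f,u,v,h):
    d=c["T"][:3,:3]@np.array([(u-c["cx"])/f,(v-c["cy"])/f,1]); o=c["T"][:3,3]
    return o+d*(h-o[2])/d[2]
E
python3 - <<'E'
from h import *
s=read_state(); print({k:np.round(v,3) for k,v in s.items()})
for n in("side","top"):
    c,f=cam(n); cv2.imwrite(f"pics/{n}1.png",c["color"][...,::-1]); print(n,f,c["cx"],c["cy"],np.round(c["T"],3).tolist())
E
```

```text
{'clock': np.float64(0.0), 'joint_pos': array([ 1.2  ,  0.32 ,  1.566, -0.   ,  1.257, -0.02 ]), 'dq': array([ 0.001,  0.   ,  0.   , -0.   ,  0.001,  0.001]), 'joint_efforts': array([  0.   , -41.246, -23.198,   0.073,   0.046,  -0.   ]), 'eef_pos': array([0.197, 0.54 , 0.23 ]), 'ee_rot': array([-5.480e-01, -3.093e+00,  3.000e-03]), 'force': array([-0.669,  0.034, -0.088]), 'ft_torque': array([ 0.022,  0.014, -0.014]), 'grasp_force': np.float64(0.0), 'gripper_width': np.float64(0.091)}
side 495.27043053434994 327.5625687290797 244.90128621461582 [[-0.964, -0.108, 0.241, 0.336], [-0.263, 0.459, -0.848, 0.829], [-0.019, -0.882, -0.471, 0.468], [0.0, 0.0, 0.0, 1.0]]
top 568.2164800796584 322.558498034638 228.22884298615185 [[-0.026, -0.993, 0.113, 0.434], [-1.0, 0.027, 0.007, 0.076], [-0.009, -0.112, -0.994, 1.038], [0.0, 0.0, 0.0, 1.0]]
```

View pics/side1.png

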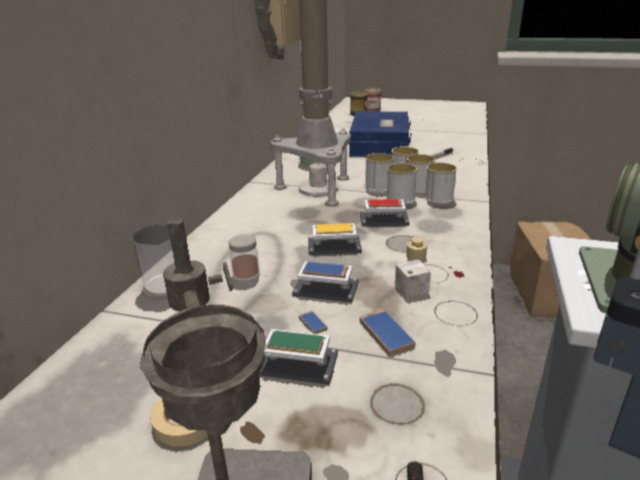

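View pics/top1.png

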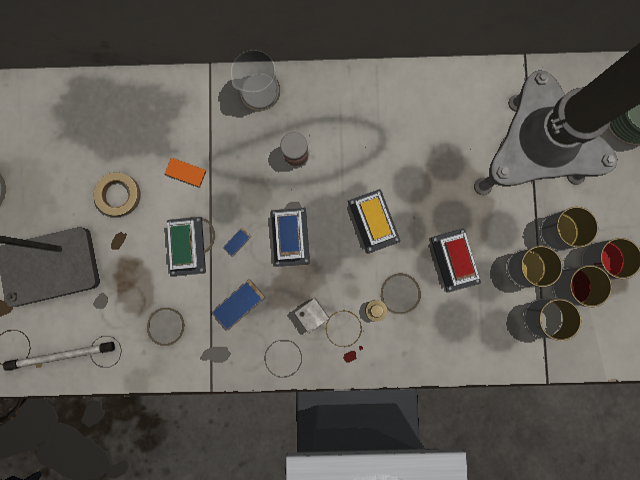

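The side view shows panels running from near to far in the order green (297,343), blue (325,270), yellow (334,229) and red (384,203). The top view shows blue at (288,236), yellow at (375,218), green (181,245) and red (458,258). Loose blue decoys are at (236,242) and (238,304). A funnel stand sits near the start pose.

```bash
python3 - <<'E'
from h import *
from scipy.spatial.transform import Rotation as R
C={n:cam(n) for n in("side","top")}
hsv={n:cv2.cvtColor(C[n][0]["color"],cv2.COLOR_RGB2HSV) for n in C}
for col,lo,hi in(("blue",(100,110,50),(125,255,255)),("yellow",(20,150,120),(30,255,255)),("green",(65,110,40),(90,255,255)),("red",(0,180,120),(5,255,255))):
  for n in C:
    c,f=C[n];P=pts(c,f)
    m=cv2.inRange(hsv[n],lo,hi)
    cs,_=cv2.findContours(m,cv2.RETR_EXTERNAL,cv2.CHAIN_APPROX_NONE)
    for k in cs:
        if cv2.contourArea(k)<120: continue
        q=np.zeros_like(m);cv2.drawContours(q,[k],-1,1,-1); z=P[q>0]; z=z[np.isfinite(z).all(1)]
        W=np.array([onplane(c,f,*p[0],.042)[:2] for p in k],np.float32)*1000
        r=cv2.minAreaRect(W)
        print(col,n,np.round(k.mean(0)[0]),"depth med",np.round(np.median(z,0),3),"rect@42",np.round(r[0],1),np.round(r[1],1),round(r[2],1))
c,f=C["side"];P=pts(c,f)
# tall things
for n in C:
  P=pts(*C[n]); m=((P[...,2]>.09)&(P[...,0]>.1)&(P[...,0]<.75)&(abs(P[...,1])<.8)&(C[n][0]["z_map"]>0)).astype(np.uint8)
  k,l,s,_=cv2.connectedComponentsWithStats(m)
  for i in range(1,k):
    if s[i,4]>60: Q=P[l==i]; print(n,s[i],np.round(Q.min(0),3),np.round(Q.max(0),3))
print(np.round(R.from_rotvec(read_state()["ee_rot"]).as_matrix(),3).tolist())
E
```

```text
blue side [388. 330.] depth med [0.414 0.244 0.012] rect@42 [409.7 281.3] [34.  71.1] 39.7
blue side [313. 321.] depth med [0.529 0.244 0.007] rect@42 [515.  287.9] [15.4 36.4] 46.8
blue side [324. 268.] depth med [0.537 0.144 0.043] rect@42 [538.9 142.3] [59.2 22.7] 3.3
blue side [375. 136.] depth med [ 0.6   -0.58   0.058] rect@42 [ 593.9 -691.2] [174.6 419.9] 11.5
blue top [237. 305.] depth med [0.415 0.241 0.009] rect@42 [415.6 235.8] [38.3 78. ] 39.9
blue top [236. 242.] depth med [0.53  0.242 0.004] rect@42 [526.2 235.8] [20.2 42.1] 44.1
blue top [288. 234.] depth med [0.539 0.143 0.041] rect@42 [539.1 143.3] [61.7 30.6] 3.0
yellow side [334. 228.] depth med [ 0.562 -0.007  0.043] rect@42 [561.5  -9.5] [65.4 30.2] 18.5
yellow top [376. 218.] depth med [ 0.562 -0.011  0.04 ] rect@42 [562.1 -11.1] [68.  32.2] 18.5
green top [181. 244.] depth med [0.525 0.334 0.04 ] rect@42 [525.2 333.8] [65. 31.] 4.0
red top [460. 258.] depth med [ 0.489 -0.156  0.041] rect@42 [ 488.8 -155.7] [62.1 30.8] 14.3
side [ 283    0   68  170 5333] [ 0.601 -0.4    0.09 ] [ 0.75  -0.194  0.433]
side [  139   218   127   236 15349] [0.438 0.539 0.09 ] [0.54  0.659 0.323]
side [ 593  221   47  238 5283] [0.211 0.469 0.213] [0.262 0.617 0.336]
side [223 262  10  29 149] [0.492 0.529 0.26 ] [0.508 0.548 0.278]
top [  489    43   151   144 11284] [ 0.601 -0.405  0.102] [ 0.75  -0.196  0.446]
top [  0 236  45  14 327] [0.518 0.549 0.091] [0.529 0.558 0.22 ]
top [ 24 471  17   9  87] [0.187 0.481 0.211] [0.196 0.493 0.246]
[[-0.939, 0.344, -0.0], [0.344, 0.939, -0.001], [0.0, -0.001, -1.0]]
```

>>> {"api": "move_arm", "payload": {
  "increments": [
    [0, 0, 0, -20, -11, 0, -1],
    [0, 0, 0, -46, -26, 0, -1],
    [0, 0, 0, -46, -26, 0, -1],
    [0, 0, 0, -46, -26, 0, -1],
    [0, 0, 0, -46, -26, 0, -1],
    [0, 0, 0, -46, -26, 0, -1],
    [0, 0, 0, -46, -26, 0, -1],
    [0, 0, 0, -46, -26, 0, -1],
    [0, 0, 0, -46, -26, 0, -1],
    [0, 0, 0, -46, -26, 0, -1]
  ]
}}

```text
clock: 1.45
eef_pos: [0.5216, 0.1581, 0.2311]
ee_rot: [0.549, 3.093, -0.0]
force: [-0.5, 1.4, 0.3]
gripper_width: 0.0006
grasp_force: 0.0
```

>>> {"api": "move_arm", "payload": {
  "increments": [
    [0, 0, -7.7, 0, 0, 0, -1],
    [0, 0, -7.7, 0, 0, 20, -1],
    [0, 0, -7.7, 0, 0, 30, -1],
    [0, 0, 0, 0, 0, 20, -1],
    [0, 0, 0, 0, 0, 0, -1],
    [0, 0, 0, 0, 0, 0, -1]
  ]
}}

```text
clock: 2.2
eef_pos: [0.5214, 0.1603, 0.1618]
ee_rot: [-0.081, 3.139, 0.0]
force: [1.1, 0.4, 0.8]
gripper_width: 0.0005
grasp_force: 0.0
```

```bash
cat > st.py <<'E'
from h import *
from scipy.spatial.transform import Rotation as R
import sys
s=read_state();M=R.from_rotvec(s["ee_rot"]).as_matrix()
print(s["clock"],np.round(s["eef_pos"]*1000,1),"x-ang",np.degrees(np.arctan2(M[1,0],M[0,0]))%360,"z",np.round(M[:,2],4),"F",np.round(s["force"],2),s["gripper_width"],s["joint_pos"].round(2))
for t in((539,143),(562,-10.5)):
    print("to",t,np.round(M.T@(np.r_[t,42+17]-s["eef_pos"]*1000),1))
E
python3 st.py
```

```text
2.2 [521.4 160.3 161.8] x-ang 182.9707650457815 z [ 1.4e-03  3.0e-04 -1.0e+00] F [1.06 0.4  0.82] 0.00046979069944583755 [ 0.28  0.33  1.74 -0.    1.07 -1.35]
to (539, 143) [-16.5 -18.2 102.9]
to (562, -10.5) [ -31.5 -172.7  102.9]
```

>>> {"api": "move_arm", "payload": {
  "increments": [
    [0, 0, 0, -8, -9, 20, -1],
    [0, 0, 0, -8, -9, 30, -1],
    [0, 0, 0, 0, 0, 25, -1],
    [0, 0, 0, 0, 0, 15, -1],
    [0, 0, 0, 0, 0, 0, -1],
    [0, 0, 0, 0, 0, 0, -1]
  ]
}}

```text
clock: 2.95
eef_pos: [0.5387, 0.1439, 0.0721]
ee_rot: [-0.083, 3.138, 0.001]
force: [0.1, 0.3, 0.3]
gripper_width: 0.0003
grasp_force: 0.0
```

```bash
python3 st.py; python3 - <<'E'
from h import *
for n,(u,v) in {"side":(325,250),"top":(300,230)}.items():
    c,f=cam(n); a=c["color"][v-75:v+75,u-100:u+100,::-1]; 
    if n=="side": A=a
    else: A=np.hstack([A,a])
cv2.imwrite("pics/b1.png",cv2.resize(A,None,fx=2,fy=2))
E
```

```text
2.95 [538.7 143.9  72.1] x-ang 183.01376327534064 z [ 2.3e-03  6.0e-04 -1.0e+00] F [0.06 0.25 0.26] 0.00032308770524997285 [ 0.24  0.44  1.82  0.    0.88 -1.38]
to (539, 143) [-0.2 -1.  13.1]
to (562, -10.5) [ -15.1 -155.5   13.1]
```

View pics/b1.png

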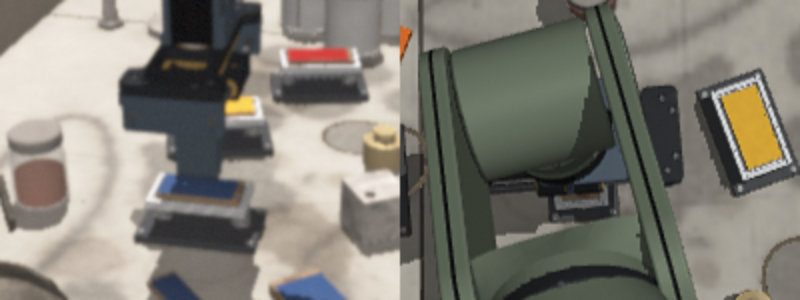

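The left crop shows the closed fingertips just above the blue panel, centred on it at about (195,180). They are well clear of the jar and the block. Next is a slow descent.

>>> {"api": "move_arm", "payload": {
  "increments": [
    [0, 0, 0, 0, -1, 5, -1],
    [0, 0, 0, 0, 0, 4, -1],
    [0, 0, 0, 0, 0, 2, -1],
    [0, 0, 0, 0, 0, 1, -1],
    [0, 0, 0, 0, 0, 1, -1],
    [0, 0, 0, 0, 0, 0, -1]
  ]
}}

```text
clock: 3.8
eef_pos: [0.5378, 0.1426, 0.058]
ee_rot: [0.082, -3.14, 0.0]
force: [-1.2, -1.1, 2.0]
gripper_width: 0.0004
grasp_force: 0.9
```

```bash
python3 st.py
```

```text
3.8 [537.8 142.6  58. ] x-ang 183.00232683990973 z [-4.e-04 -0.e+00 -1.e+00] F [-1.16 -1.11  1.96] 0.0004229579867899629 [ 0.24  0.46  1.84  0.    0.85 -1.38]
to (539, 143) [-1.3  0.3 -1. ]
to (562, -10.5) [ -16.2 -154.2   -1. ]
```

>>> {"api": "move_arm", "payload": {
  "increments": [
    [0, 0, 0, 0, 0, 1.5, -1],
    [0, 0, 0, 0, 0, 1.5, -1],
    [0, 0, 0, 0, 0, 0, -1]
  ]
}}

```text
clock: 4.18
eef_pos: [0.5379, 0.1426, 0.055]
ee_rot: [0.082, -3.14, -0.0]
force: [-1.0, 0.7, 2.5]
gripper_width: 0.0002
grasp_force: 1.7
```

```bash
python3 - <<'E'
from h import *
for i in range(2):
    c,f=cam("side"); s=read_state(); print(s["clock"],s["force"].round(2),s["eef_pos"].round(4))
P=pts(c,f); m=cv2.inRange(cv2.cvtColor(c["color"],cv2.COLOR_RGB2HSV),(100,110,50),(125,255,255))[250:285,295:360]>0
print(np.median(P[250:285,295:360][m],0).round(4),m.sum())
cv2.imwrite("pics/b2.png",cv2.resize(c["color"][220:310,265:385,::-1],None,fx=4,fy=4))
E
```

```text
4.225 [-1.76 -0.99  3.92] [0.5379 0.1426 0.055 ]
4.275 [-2.02 -0.57  3.99] [0.5379 0.1426 0.055 ]
[0.556  0.1458 0.0389] 79
```

View pics/b2.png

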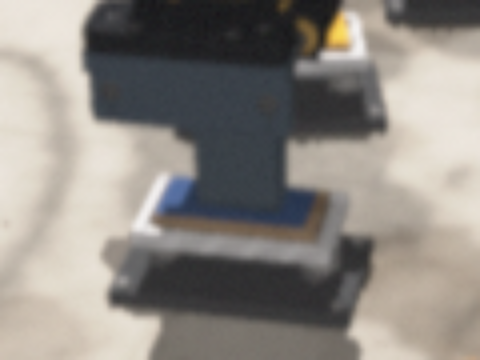

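The crop shows the fingertips on the blue paint at about (245,205) and the tray slightly sunk. The depth map puts it about 4 mm down, with a force of about 4 N. I'll finish the second and lift straight up.

>>> {"api": "move_arm", "payload": {
  "increments": [
    [0, 0, 0, 0, 0, 0, -1],
    [0, 0, 0, 0, 0, 0, -1],
    [0, 0, 0, 0, 0, 0, -1],
    [0, 0, 0, 0, 0, 0, -1],
    [0, 0, 0, 0, 0, -3, -1],
    [0, 0, 0, 0, 0, -5, -1],
    [0, 0, 0, 0, 0, -20, -1],
    [0, 0, 0, 0, 0, -40, -1],
    [0, 0, 0, 0, 0, -20, -1],
    [0, 0, 0, 0, 0, 0, -1]
  ]
}}

```text
clock: 5.52
eef_pos: [0.5393, 0.143, 0.1446]
ee_rot: [-0.082, 3.136, 0.002]
force: [0.0, 0.2, -0.8]
gripper_width: 0.0004
grasp_force: 0.0
```

>>> {"api": "move_arm", "payload": {
  "increments": [
    [0, 0, -5, -4, -25, 0, -1],
    [0, 0, -5, 0, -40, 0, -1],
    [0, 0, -5.5, 0, -40, 0, -1],
    [0, 0, 0, 0, -30, 0, -1],
    [0, 0, 0, 0, 0, 0, -1],
    [0, 0, 0, 0, 0, 0, -1]
  ]
}}

```text
clock: 6.28
eef_pos: [0.5666, 0.0114, 0.1419]
ee_rot: [0.504, -3.099, -0.001]
force: [-0.0, 0.1, 0.5]
gripper_width: 0.0003
grasp_force: 0.0
```

```bash
python3 st.py; python3 - <<'E'
from h import *
c,f=cam("side");P=pts(c,f); m=cv2.inRange(cv2.cvtColor(c["color"],cv2.COLOR_RGB2HSV),(100,110,50),(125,255,255)); m[:250]=0;m[285:]=0;m[:,:290]=0;m[:,365:]=0
print(np.median(P[m>0],0).round(4))
k=cv2.findNonZero(m)
W=np.array([onplane(c,f,*p[0],.042)[:2] for p in k],np.float32)*1000
print(cv2.minAreaRect(W))
E
```

```text
6.275 [566.6  11.4 141.9] x-ang 198.4889727070609 z [-2.e-03  6.e-04 -1.e+00] F [-0.04  0.1   0.49] 0.00030092274880459403 [-0.    0.38  1.71  0.    1.05 -1.89]
to (539, 143) [-15.7 133.5  83.1]
to (562, -10.5) [ 11.2 -19.4  82.9]
[0.5338 0.1449 0.0433]
((539.1162719726562, 142.3138885498047), (58.87971115112305, 22.306476593017578), 2.306793451309204)
```

Blue is up again and hasn't shifted. Yellow is next.

>>> {"api": "move_arm", "payload": {
  "increments": [
    [0, 0, 0, 6, -10, 10, -1],
    [0, 0, 0, 5, -9, 25, -1],
    [0, 0, 0, 0, 0, 20, -1],
    [0, 0, 0, 0, 0, 15, -1],
    [0, 0, 0, 0, 0, 0, -1],
    [0, 0, 0, 0, 0, 0, -1]
  ]
}}

```text
clock: 7.08
eef_pos: [0.5634, -0.0105, 0.0734]
ee_rot: [-0.505, 3.1, -0.0]
force: [-0.0, 0.4, -0.0]
gripper_width: 0.0002
grasp_force: 0.0
```

```bash
python3 st.py; python3 - <<'E'
from h import *
c,f=cam("side"); cv2.imwrite("pics/y1.png",cv2.resize(c["color"][170:270,270:410,::-1],None,fx=4,fy=4))
E
```

```text
7.075 [563.4 -10.5  73.4] x-ang 198.52205456821207 z [ 0.0012  0.     -1.    ] F [-0.04  0.37 -0.02] 0.0002062319860304843 [-0.04  0.45  1.81  0.    0.89 -1.93]
to (539, 143) [-25.6 153.4  14.4]
to (562, -10.5) [ 1.4  0.5 14.4]
```

View pics/y1.png

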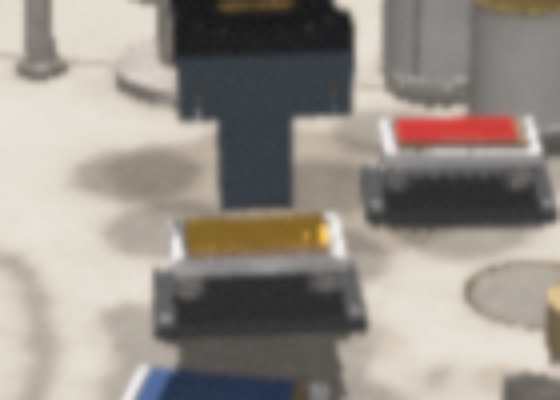

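The fingertips at about (255,205) are centred above the yellow panel and clear of red.

>>> {"api": "move_arm", "payload": {
  "increments": [
    [0, 0, 0, 1, 0, 6, -1],
    [0, 0, 0, 0, 0, 5, -1],
    [0, 0, 0, 0, 0, 2, -1],
    [0, 0, 0, 0, 0, 1, -1],
    [0, 0, 0, 0, 0, 1, -1],
    [0, 0, 0, 0, 0, 1.5, -1],
    [0, 0, 0, 0, 0, 1.5, -1],
    [0, 0, 0, 0, 0, 0, -1]
  ]
}}

```text
clock: 8.12
eef_pos: [0.5618, -0.011, 0.055]
ee_rot: [0.505, -3.1, -0.0]
force: [-0.9, 0.4, 3.4]
gripper_width: 0.0003
grasp_force: 1.7
```

```bash
python3 - <<'E'
from h import *
for i in range(2):
    c,f=cam("side"); s=read_state(); print(s["clock"],s["force"].round(2),s["eef_pos"].round(4))
P=pts(c,f); m=cv2.inRange(cv2.cvtColor(c["color"],cv2.COLOR_RGB2HSV),(18,130,90),(32,255,255)); m[:215]=0;m[245:]=0;m[:,:305]=0;m[:,365:]=0
print(np.median(P[m>0],0).round(4),(m>0).sum())
E
```

```text
8.175 [-1.63  0.09  3.1 ] [ 0.5618 -0.011   0.055 ]
8.225 [-1.81  1.12  3.03] [ 0.5619 -0.011   0.055 ]
[ 0.5614 -0.0021  0.0383] 164
```

In contact at 3–4 N with the tray about 4 mm down. I'll hold, lift straight up, then retreat high.

>>> {"api": "move_arm", "payload": {
  "increments": [
    [0, 0, 0, 0, 0, 0, -1],
    [0, 0, 0, 0, 0, 0, -1],
    [0, 0, 0, 0, 0, 0, -1],
    [0, 0, 0, 0, 0, 0, -1],
    [0, 0, 0, 0, 0, -3, -1],
    [0, 0, 0, 0, 0, -5, -1],
    [0, 0, 0, 0, 0, -20, -1],
    [0, 0, 0, 0, 0, -40, -1],
    [0, 0, 0, 0, 0, -50, -1],
    [0, 0, 0, 0, 0, -30, -1]
  ]
}}

```text
clock: 9.48
eef_pos: [0.5633, -0.011, 0.2058]
ee_rot: [-0.504, 3.096, -0.001]
force: [0.6, -0.9, 0.2]
gripper_width: 0.0004
grasp_force: 0.0
```

>>> {"api": "move_arm", "payload": {
  "increments": [
    [0, 0, 0, 25, 0, -10, -1],
    [0, 0, 0, 35, 0, 0, -1],
    [0, 0, 0, 35, 0, 0, -1],
    [0, 0, 0, 20, 0, 0, -1],
    [0, 0, 0, 0, 0, 0, -1],
    [0, 0, 0, 0, 0, 0, -1],
    [0, 0, 0, 0, 0, 0, -1]
  ]
}}

```text
clock: 10.35
eef_pos: [0.4541, -0.0473, 0.2129]
ee_rot: [-0.506, 3.1, 0.0]
force: [0.6, 0.2, -0.4]
gripper_width: 0.0003
grasp_force: 0.0
```

```bash
python3 st.py; python3 - <<'E'
from h import *
c,f=cam("side");P=pts(c,f);H=cv2.cvtColor(c["color"],cv2.COLOR_RGB2HSV)
for n,lo,hi,(a,b,d,e) in(("blue",(100,110,50),(125,255,255),(250,285,290,365)),("yellow",(20,150,120),(30,255,255),(215,245,305,365))):
    m=np.zeros((480,640),np.uint8); m[a:b,d:e]=cv2.inRange(H,lo,hi)[a:b,d:e]
    W=np.array([onplane(c,f,*p[0],.042)[:2] for p in cv2.findNonZero(m)],np.float32)*1000
    print(n,np.median(P[m>0],0).round(4),cv2.minAreaRect(W))
cv2.imwrite("pics/end.png",c["color"][...,::-1])
E
```

```text
10.35 [454.1 -47.3 212.9] x-ang 198.5272843073705 z [ 6.e-04  2.e-04 -1.e+00] F [ 0.64  0.17 -0.41] 0.0003392324677645583 [-0.13  0.15  1.85  0.    1.15 -2.02]
to (539, 143) [-140.9  153.4  154. ]
to (562, -10.5) [-113.9    0.6  153.9]
blue [0.5375 0.1447 0.0433] ((539.6392822265625, 142.415283203125), (59.337921142578125, 22.466331481933594), 2.9790468215942383)
yellow [ 0.5612 -0.0072  0.043 ] ((561.8583984375, -9.390785217285156), (65.26177215576172, 30.20578956604004), 18.46455192565918)
```

View pics/end.png

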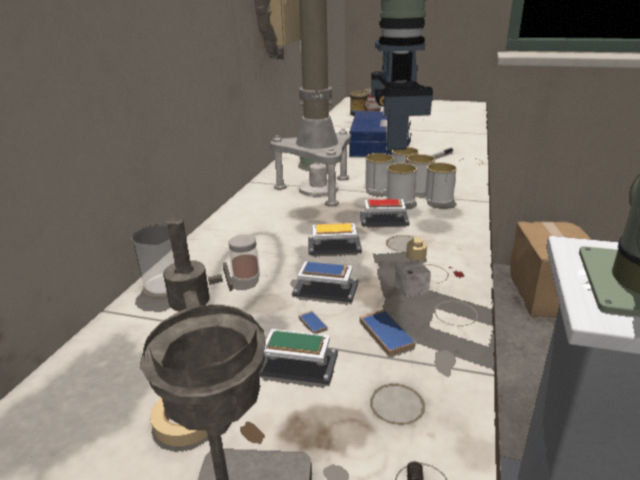

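The final view shows the blue panel at (325,270) and the yellow at (334,229), both up and unmoved. The other things are in their places, and the gripper is high at (400,110), clear of everything.

```bash
python3 -c "
from rig import ctrl; print(ctrl.finish_job())"
```

```text
the job is handed in; nothing more can be done
None
```

I touched the blue panel and then the yellow for about a second each at roughly 3–4 N (trays about 4 mm down, stop at 14 mm); both trays came back up with the panels unshifted, nothing else was touched, and I handed the job in at about 10 s with the arm clear.

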